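# Hang the dip basket on the drying rack's fold-out hook

### The arm

A 7-joint arm with a two-finger parallel gripper is mounted at the origin on the work surface. World frame = base frame: x ahead of the robot, y to its left, z up, the work surface at z = 0. Lengths are in m, angles in rad, forces in N, time in s.
With the tool pointing down it reaches from about 0.35 to 0.9 m from the base axis. Payload 7.2 kg.
Tool frame: the origin (TCP) lies between the finger pads; the fingertips stand 22 mm ahead of it and the grasp point (between the pads) lies 3 mm ahead of it; x points along the fingers, y is the direction in which the jaws open and shut, and the axes are right-handed (so a half turn about x gives the same grasp; the last joint's range is limited). The gripper opens to 88 mm and grips with 3 to 60 N. Pads are 20 mm wide; open, the fingers measure 115 mm over their backs; the gripper's body (75 mm by 178 mm) begins 61 mm behind the grasp point.
Start: joints at [-1.228, 0.411, -0.013, 1.596, 0.006, 1.134, -0.082], TCP at [0.25, 0.573, 0.245] pointing down, gripper open.
Joint ranges: [-2.95, 2.95], [-0.29, 1.99], [-1.47, 1.44], [0.14, 2.54], [-1.03, 4.17], [0.13, 1.85], [-2.86, 2.86]. Speed limits (rad/s): [2.39, 2.39, 3.01, 3.01, 3.14, 3.14, 3.14].

### API

Orientations are given as a rotation vector (axis times angle).
In Python, from station import monitor, imaging, hand_in gives the robot as it stands. The module is installed in compiled form; this text tells all that it offers.
- The arm moves only by the tool carry_out, never from a script. Its argument "moves" is a list of rows, each an object of numbers: "fingers": the closure, from 0 (fully open) to 1 (shut); "dx", "dy", "dz": the shift along the world's x, y, z in mm; "spin": the turn about the world's z in rad. In form: [{"fingers": .., "dx": .., "dy": .., "dz": .., "spin": ..}, ...]. A call has exactly 8 rows; each row shifts and turns the commanded pose from where the row before left it; what a row does not reach is not made up. A row lasts 1/8 s, in which the tool goes at most 62.5 mm and 10.7 degrees, less where a joint would pass 70% of its speed; a pose out of reach is approached as far as the arm can. A call with a gripper value outside its range is refused whole. The fingers move at their own pace and stop on an object; "force" is the grip in N (left out, the last holds). Time passes only in rows, so rows that do not move let the fingers close, or fill a call up. It gives the time, the measured TCP pose, the force and the opening at its end, in the units of the state.
- monitor.get_state(): the state, without advancing time (a new reading comes with each control period).
- imaging.capture(name): name is "side" or "top"; returns a dict with "pixels" (420x560x3 uint8, red, green, blue), "fx", "fy", "cx", "cy" (pixels), "world_from_camera" (4x4, takes a point from camera to world coordinates). Camera axes: x right, y up, looking along -z (the intrinsics and any distortion apply to the point x, -y, -z); pixel columns grow to the right and rows downward; lengths in m; the calibration is good to about 2 mm. A picture is of the moment at which its call begins. There is no depth.
- hand_in(): hands the job in, once; it reports no verdict.
The state is a dict: "time_s": time; "qpos": joint angles; "joint_velocities": joint speeds; "joint_torque": joint torques, N m; "position": TCP position; "eef_rot": TCP orientation; "wrist_force": force on the tool from outside, world axes, zero at the start; "moment": the same for the moment, N m; "finger_gap": finger opening in m.
Only numpy, scipy, OpenCV 4.12 (cv2) and the standard library are available. Lean on these libraries where they do the work, as an engineer would, in place of code of your own. Each camera call takes 0.05 s, during which the arm holds its last target. There are 200 camera calls.

### The job

Swing the drying rack's folded hook fully out, so that it stands square to the panel. Then hang the wire basket of rinsed vials on it by its handle, so that it drains over the trough: carry it upright, let it hang still and straight below the hook's arm, and leave the other things on the bench where they are.

Things in the scene. Friction and masses are not known exactly. Their poses are not given: they have to be found in the camera images.
- rack: Fixed bench drying rack, place and yaw vary: white panel 420 wide, 12 thick, top edge 270 mm up; steel drip trough 165 deep, rim 22 mm. Origin: on the bench in the panel's front face, below the hook's hinge. -x points out of the face over the trough, z up; it spans y -0.30 to +0.12 m. Pegs and glassware stick out to 115 mm, only at y below -0.17 and, under z 0.15 m, at y 0.085; none above the top edge.
- hook (a joint): Angle of the rack's swing-out hook about its upright hinge, rad: 0 = folded flat along the panel, pointing to the rack's -y; grows as the arm swings out, to a stop at 1.571, square to the panel. Starts between 0 and 0.2. No spring; about 0.05 N m of hinge friction (0.5 N at the tip) keeps it where it is left.
- hook_hinge (a point): Point on the hinge axis at the height of the arm's centreline: 220 mm above the bench, 24 mm in front of the panel's face. Its frame turns with the hook: x along the arm to the tip, z up. Hinge knuckles reach 28 mm above and below it, 8 mm around.
- hook_cap (a point): Centre of the black cap on the hook's upturned tip. The hook is a level 10 mm steel bar, 110 mm from hinge axis to the tip's axis, then turned up. The cap is an upright round pin 14 mm thick, its top 12 mm above this point and 30 mm above the arm's centreline. Folded flat, it clears the panel by 17 mm, so pinch it along the arm, fingertips just above the arm. x along the arm to the tip, z up.
- hook_seat (a point): Point on the top side of the hook's arm, 62 mm from the hinge axis, where the basket's handle should rest. x axis along the arm to the tip, z up. Moves with the hook.
- basket: Round steel wire basket of vials, 86 mm across, rim 62 mm high, 0.2 to 0.45 kg, loose on the bench. Origin: centre of its underside, z up. A rigid upright handle of 7 mm wire stands in its yz plane (a half turn is the same): two upright legs, 55 mm over their outsides and 41 mm inside, from 92 to 138 mm up, closed by a round arch with its top 165.5 mm up.
- basket_eye (a point): Underside of the top of the handle's arch, 158.5 mm above the basket's underside, on its axis: this rests on the hook's arm. Axes as the basket's.
- basket_grip (a point): Midway between the handle's two upright legs, 126 mm above the underside. Held here with the fingers on the outsides of the legs (55 mm wide, closing along the basket's y axis), the basket is balanced and the arch stays free for the hook. Axes as the basket's.
- reagent_bottle: Amber glass bottle with a black cap, 68 mm in diameter, 128 mm high, loose; leave alone. Origin: centre of its underside.
- beaker: Empty glass beaker, 74 mm in diameter, 95 mm high, loose; leave alone. Origin: centre of its underside.
- tube_rack: White rack of test tubes, 75 x 148 mm (x, y), 99 mm high, loose; leave alone. Origin: centre of its underside.
- wash_bottle: White squeeze wash bottle, 66 mm in diameter, 195 mm high with its bent spout, loose; leave alone. Origin: centre of its underside.
- tip_box: Lidded plastic pipette-tip box, 87 x 127 mm (x, y), 66 mm high, loose; leave alone. Origin: centre of its underside.
- timer: Small flat bench timer, 70 x 65 mm, 21 mm high, loose; leave alone. Origin: centre of its underside.

How it is judged:
On the way:
1. the hook is swung out (value of joint hook above 1.35 rad), for 0.2 s.
At the end, for the whole second after the job is handed in: Hook swung out past 1.35 rad (stop: 1.571); the top of the basket's handle lies on its arm: within 15 mm of the arm's centre line, 17 to 102 mm from the hinge axis, at most 12 mm above the arm; basket upright within 0.2 rad, still (under 0.05 m/s and 0.6 rad/s), released (value of joint hook above 1.35 rad and x of basket_eye in the frame of hook_seat between -0.045 and 0.04 m and y of basket_eye in the frame of hook_seat between -0.015 and 0.015 m and z of basket_eye in the frame of hook_seat between -0.006 and 0.012 m and angle between basket's own z axis and vertical below 0.2 rad and linear speed of basket below 0.05 m/s and angular speed of basket below 0.6 rad/s); the robot touches nothing.
It fails at once if the basket is tipped by more than 0.6 rad (angle between basket's own z axis and vertical above 0.6 rad).
It fails at once if a bystander (bottle, beaker, tube rack, wash bottle, tip box or timer) is moved by more than 30 mm (distance of any of reagent_bottle, beaker, tube_rack, wash_bottle, tip_box, timer from where it was at the start of the episode above 0.03 m).
It fails at once if the reagent bottle, beaker or wash bottle is knocked over (angle between any of reagent_bottle, beaker, wash_bottle's own z axis and vertical above 0.5 rad).
It also fails if it takes over 67 s, if anything falls off the work surface, if the arm or the gripper's body presses on something with over 40 N, if the wrist force passes 120 N, or if a joint passes its speed limit or range.

## Working session

There is one attempt and no reset: what is moved stays moved. The work goes in short steps, Python scripts to look and compute and a tool call to move; the robot and the scene stay as the last step left them, time stands still between calls to the robot, and variables do not carry over. Pictures are saved under pics/ and viewed, about 8 in all and at most 12, crops included, and the job is handed in when it is done.

Besides the shell and the picture viewer there is one more tool, called after "Call:" by a JSON object that holds its "op" and its "data", one argument or row to a line. carry_out: Moves the arm, as the interface text tells. Its arguments: {"type":"object","properties":{"moves":{"type":"array"},"force":{"type":"number"}},"required":["moves"]}

```bash
mkdir -p pics; cat > h.py <<'E'
import numpy as np, cv2
from station import monitor, imaging
def cap(n,f=None):
    c=imaging.capture(n)
    if f: cv2.imwrite(f'pics/{f}.png',c['pixels'][:,:,::-1])
    return c
def proj(c,P):
    T=np.linalg.inv(c['world_from_camera']); p=T[:3,:3]@np.array(P,float)+T[:3,3]
    return np.array([c['fx']*p[0]/-p[2]+c['cx'], c['fy']*-p[1]/-p[2]+c['cy']])
def ray(c,u,v):
    T=np.array(c['world_from_camera']); d=T[:3,:3]@np.array([(u-c['cx'])/c['fx'],-(v-c['cy'])/c['fy'],-1.])
    return T[:3,3],d/np.linalg.norm(d)
def onz(c,u,v,z):
    o,d=ray(c,u,v); return o+d*(z-o[2])/d[2]
def tri(c1,p1,c2,p2):
    o,d=ray(c1,*p1);o2,d2=ray(c2,*p2)
    s=np.linalg.lstsq(np.c_[d,-d2],o2-o,rcond=None)[0]
    a=o+d*s[0];b=o2+d2*s[1]
    return (a+b)/2,np.linalg.norm(a-b)
E
python3 - <<'E'
from h import *
for n in('side','top'):
    c=cap(n,n+'0'); print(c.keys(),c['fx'],c['cx'],c['cy'],np.round(c['world_from_camera'],3))
s=monitor.get_state(); print(s)
a=cv2.imread('pics/side0.png');b=cv2.imread('pics/top0.png')
E
```

```text
dict_keys(['pixels', 'fx', 'fy', 'cx', 'cy', 'world_from_camera']) 525.0026084734764 285.58368224300983 203.90243860741433 [[ 0.757  0.414 -0.506 -0.1  ]
 [-0.654  0.49  -0.577 -0.788]
 [ 0.009  0.767  0.641  0.968]
 [ 0.     0.     0.     1.   ]]
dict_keys(['pixels', 'fx', 'fy', 'cx', 'cy', 'world_from_camera']) 395.74678885247425 283.5349193111792 215.4266478686929 [[ 9.700e-02  9.700e-01 -2.220e-01  3.630e-01]
 [-9.950e-01  9.400e-02 -2.300e-02 -4.800e-02]
 [-1.000e-03  2.230e-01  9.750e-01  1.089e+00]
 [ 0.000e+00  0.000e+00  0.000e+00  1.000e+00]]
{'time_s': 0.1, 'qpos': array([-1.22818205,  0.41181193, -0.01270369,  1.59694198,  0.00555515,
        1.13429425, -0.08217855]), 'joint_velocities': array([-0.00043545, -0.00069879,  0.00060976, -0.00197522, -0.00122791,
        0.00068308,  0.00156458]), 'joint_torque': array([ 2.77749532e-03, -5.89101970e+01,  6.43981565e-01, -2.91711098e+01,
       -5.37570252e-02,  1.46313175e-02,  2.93342430e-05]), 'position': array([0.24945601, 0.57260522, 0.24390567]), 'eef_rot': array([ 0.32112918,  1.54690043, -0.32334498]), 'wrist_force': array([ 0.74181414, -0.47683282, -0.03975848]), 'moment': array([0.02950073, 0.00211949, 0.02436379]), 'finger_gap': 0.0880381196193493}
```

View pics/side0.png

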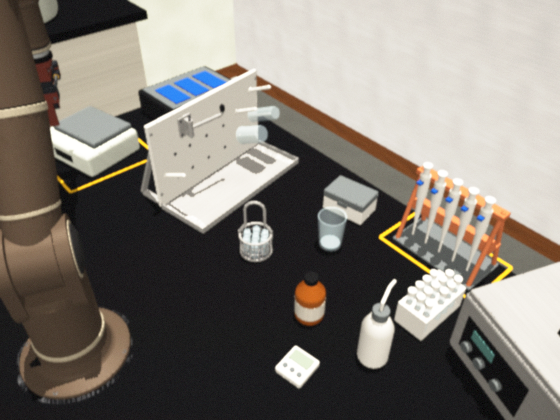

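View pics/top0.png

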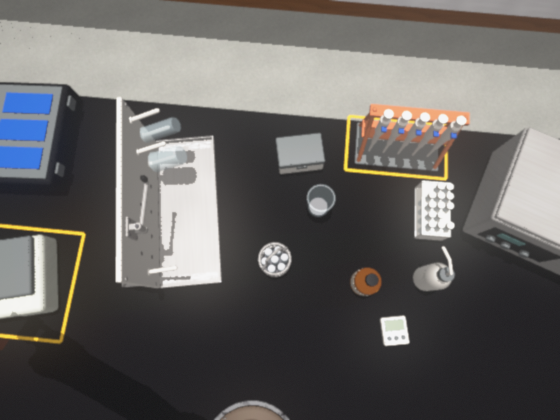

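The hook is folded along the panel: hinge near (187,125) in the side view and (135,226) in the top view, cap near (222,108) and (144,185). The basket is at (256,235) in the side view and (275,260) in the top view, with a free bench around it. Next I'll enlarge both areas.

```bash
python3 - <<'E'
from h import *
a=cv2.imread('pics/side0.png');b=cv2.imread('pics/top0.png')
def crop(i,x,y,w,h,k): return cv2.resize(i[y:y+h,x:x+w],None,fx=k,fy=k,interpolation=cv2.INTER_CUBIC)
t=np.hstack([crop(a,165,80,80,60,5),crop(b,110,170,80,60,5)])
u=np.hstack([crop(a,225,195,80,60,5),crop(b,235,230,80,60,5)])
cv2.imwrite('pics/z.png',np.vstack([t,u]))
E
```

```text
(no output)
```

View pics/z.png

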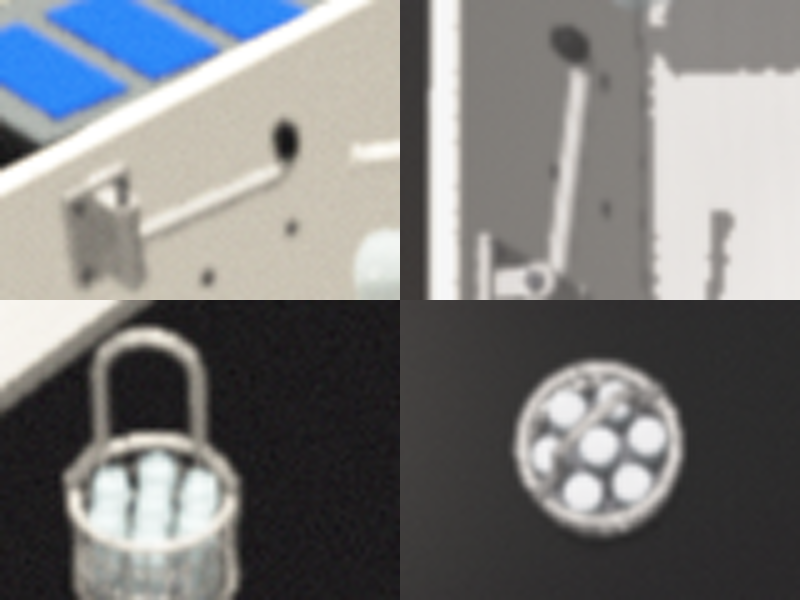

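Crops: the cap is a black oval at side (222.2,108.2) and top (144,178.4), and the knuckle top is at top (137.4,226.2). The handle arch runs diagonally across the basket, with ends at top about (278,249.6) and (266,262). The rim centre is at (275,259.4).

```bash
python3 - <<'E'
from h import *
s=cap('side');t=cap('top')
# cap blobs
def dark(c,x,y,w,h,th):
    g=c['pixels'][y:y+h,x:x+w].max(2); n,l,st,ce=cv2.connectedComponentsWithStats((g<th).astype(np.uint8))
    for i in range(1,n):
        if 6<st[i,4]<400: print('blob',st[i],ce[i]+[x,y])
dark(s,205,95,35,30,80); dark(t,130,165,30,30,90)
p,e=tri(s,(222.2,108.0),t,(143.7,178.2)); print('cap tri',p,e)
print('cap top z.238/.25',onz(t,143.7,178.2,.238),onz(t,143.7,178.2,.25),'side',onz(s,222,108,.238))
print('hinge top .248',onz(t,137,225.8,.248),'side pin',onz(s,189.2,117.8,.248))
# panel top edge: white strip left in top view
g=t['pixels'].min(2)
L=[]
for v in range(110,275,10):
    r=g[v,105:135].astype(int); on=np.where(r>200)[0]
    if len(on): L.append((105+on[0],105+on[-1],v))
L=np.array(L,float); print(L.T)
for k in(0,1):
    P=np.array([onz(t,a[k]+(.5 if k else -.5),a[2],.27)[:2] for a in L])
    f=cv2.fitLine(P.astype(np.float32),cv2.DIST_HUBER,0,.001,.001).ravel(); print('edge',f,'yaw of -y dir',np.degrees(np.arctan2(f[1],f[0])))
# basket
print('rim centre',onz(t,275,259.2,.062))
a=onz(t,278,249.4,.138);b=onz(t,265.8,261.8,.138);print('handle',a,b,np.linalg.norm(a-b),np.degrees(np.arctan2(*(a-b)[1::-1])))
for u,v in((244.6,0),(265.6,0)):
  pass
pa,pb=(244.7,275/5+0),(265,0)
print('arch apex side',onz(s,225+150/5-.4,195+33/5-.4,.162))
for z,n in((.138,'legs'),):
    print(onz(s,225+98/5-.4,195+75/5-.4,z),onz(s,225+200/5-.4,195+72/5-.4,z))
E
```

```text
blob [15 10  4  7 22] [221.59090909 107.77272727]
blob [11 11  7  6 34] [143.82352941 178.44117647]
cap tri [0.61239349 0.293903   0.23895577] 7.359802835645044e-05
cap top z.238/.25 [0.61270485 0.29426804 0.238     ] [0.60919032 0.28944423 0.25      ] side [0.6128701  0.29569317 0.238     ]
hinge top .248 [0.50149511 0.28571034 0.248     ] side pin [0.50625159 0.29422073 0.248     ]
[[117. 117. 117. 117. 117. 117. 117. 117. 116. 116. 116. 116. 116. 116.
  116. 116. 116.]
 [120. 132. 121. 121. 121. 121. 121. 121. 121. 121. 121. 126. 120. 120.
  121. 120. 120.]
 [110. 120. 130. 140. 150. 160. 170. 180. 190. 200. 210. 220. 230. 240.
  250. 260. 270.]]
edge [0.9832542  0.18223937 0.60810244 0.34308755] yaw of -y dir 10.500223
edge [0.9821858  0.18791255 0.5137887  0.31321004] yaw of -y dir 10.830987
rim centre [ 0.47940245 -0.0131965   0.062     ]
handle [ 0.49511136 -0.02056633  0.138     ] [0.46246787 0.00559087 0.138     ] 0.04183057094999925 -38.7051649557885
arch apex side [ 0.48622865 -0.00722143  0.162     ]
[0.46451288 0.00714272 0.138     ] [ 0.50380506 -0.02312712  0.138     ]
```

```bash
python3 - <<'E'
from h import *
from scipy.spatial.transform import Rotation as R
s=monitor.get_state(); M=R.from_rotvec(s['eef_rot']).as_matrix(); print(np.round(M,3), np.degrees(np.arctan2(M[1,1],M[0,1])), s['position'])
hg=np.array([.502,.2862]); 
for d in np.linspace(3.7,-79.3,10):
    print(round(d,1),np.round(1000*(hg+.11*np.array([np.cos(np.radians(d)),np.sin(np.radians(d))])),1))
E
```

```text
[[-0.     0.399  0.917]
 [-0.001  0.917 -0.399]
 [-1.    -0.001  0.   ]] 66.46423656413415 [0.24950448 0.57274736 0.24414271]
3.7 [611.8 293.3]
-5.5 [611.5 275.6]
-14.7 [608.4 258.2]
-24.0 [602.5 241.5]
-33.2 [594.1 226. ]
-42.4 [583.2 212. ]
-51.6 [570.3 200. ]
-60.9 [555.6 190.1]
-70.1 [539.5 182.8]
-79.3 [522.4 178.1]
```

Call:
{"op": "carry_out", "data": {
  "moves": [
    {"fingers":0,"dx":0,"dy":0,"dz":50,"spin":0},
    {"fingers":0,"dx":0,"dy":0,"dz":55,"spin":0},
    {"fingers":0,"dx":0,"dy":0,"dz":50,"spin":0},
    {"fingers":0,"dx":40,"dy":-30,"dz":0,"spin":-0.13},
    {"fingers":0,"dx":45,"dy":-35,"dz":0,"spin":-0.14},
    {"fingers":0,"dx":45,"dy":-35,"dz":0,"spin":-0.14},
    {"fingers":0,"dx":45,"dy":-35,"dz":0,"spin":-0.14},
    {"fingers":0,"dx":45,"dy":-35,"dz":0,"spin":-0.14}
  ],
  "force": 20
}}

```text
time_s: 1.2
position: [0.4708, 0.4017, 0.3997]
eef_rot: [0.86, 1.394, -0.86]
wrist_force: [0.1, 0.8, 0.4]
finger_gap: 0.0876
```

Call:
{"op": "carry_out", "data": {
  "moves": [
    {"fingers":0,"dx":45,"dy":-35,"dz":0,"spin":-0.14},
    {"fingers":0,"dx":45,"dy":-35,"dz":0,"spin":-0.14},
    {"fingers":0,"dx":40,"dy":-30,"dz":-20,"spin":-0.13},
    {"fingers":0,"dx":13,"dy":-9,"dz":-30,"spin":0},
    {"fingers":0,"dx":0,"dy":0,"dz":-30,"spin":0},
    {"fingers":0,"dx":0,"dy":0,"dz":0,"spin":0},
    {"fingers":0,"dx":0,"dy":0,"dz":0,"spin":0},
    {"fingers":0,"dx":0,"dy":0,"dz":0,"spin":0}
  ]
}}

```text
time_s: 2.2
position: [0.6129, 0.2945, 0.3214]
eef_rot: [1.166, 1.237, -1.162]
wrist_force: [-0.0, 0.5, 0.9]
finger_gap: 0.0878
```

Call:
{"op": "carry_out", "data": {
  "moves": [
    {"fingers":0.5,"dx":0,"dy":0,"dz":0,"spin":0},
    {"fingers":0.5,"dx":0,"dy":0,"dz":0,"spin":0},
    {"fingers":0.5,"dx":0,"dy":0,"dz":-20,"spin":0},
    {"fingers":0.5,"dx":0,"dy":0,"dz":-20,"spin":0},
    {"fingers":0.5,"dx":0,"dy":0,"dz":-15,"spin":0},
    {"fingers":0.5,"dx":0,"dy":0,"dz":-15,"spin":0},
    {"fingers":0.5,"dx":0,"dy":0,"dz":0,"spin":0},
    {"fingers":0.5,"dx":0,"dy":0,"dz":0,"spin":0}
  ]
}}

```text
time_s: 3.2
position: [0.6128, 0.294, 0.2502]
eef_rot: [1.165, 1.237, -1.164]
wrist_force: [-0.2, -0.3, 0.4]
finger_gap: 0.044
```

Call:
{"op": "carry_out", "data": {
  "moves": [
    {"fingers":1,"dx":0,"dy":0,"dz":0,"spin":0},
    {"fingers":1,"dx":0,"dy":0,"dz":0,"spin":0},
    {"fingers":1,"dx":0,"dy":0,"dz":0,"spin":0},
    {"fingers":1,"dx":0,"dy":0,"dz":0,"spin":0},
    {"fingers":1,"dx":0,"dy":0,"dz":0,"spin":0},
    {"fingers":1,"dx":0,"dy":0,"dz":0,"spin":0},
    {"fingers":1,"dx":0,"dy":0,"dz":0,"spin":0},
    {"fingers":1,"dx":0,"dy":0,"dz":0,"spin":0}
  ]
}}

```text
time_s: 4.2
position: [0.6115, 0.2942, 0.2497]
eef_rot: [1.163, 1.239, -1.166]
wrist_force: [-5.6, -1.2, 2.8]
finger_gap: 0.0133
```

Call:
{"op": "carry_out", "data": {
  "moves": [
    {"fingers":1,"dx":-1.3,"dy":-18,"dz":0,"spin":-0.16},
    {"fingers":1,"dx":-3,"dy":-17.5,"dz":0,"spin":-0.16},
    {"fingers":1,"dx":-6,"dy":-16.7,"dz":0,"spin":-0.16},
    {"fingers":1,"dx":-8.4,"dy":-15.5,"dz":0,"spin":-0.16},
    {"fingers":1,"dx":-10.9,"dy":-14,"dz":0,"spin":-0.16},
    {"fingers":1,"dx":0,"dy":0,"dz":0,"spin":0},
    {"fingers":1,"dx":0,"dy":0,"dz":0,"spin":0},
    {"fingers":1,"dx":0,"dy":0,"dz":0,"spin":0}
  ]
}}

```text
time_s: 5.2
position: [0.5822, 0.2138, 0.2497]
eef_rot: [1.729, 0.767, -1.73]
wrist_force: [-5.4, 2.6, 2.5]
finger_gap: 0.0134
```

Call:
{"op": "carry_out", "data": {
  "moves": [
    {"fingers":1,"dx":-13,"dy":-12,"dz":0,"spin":-0.16},
    {"fingers":1,"dx":-14.7,"dy":-9.9,"dz":0,"spin":-0.16},
    {"fingers":1,"dx":-16.1,"dy":-7.3,"dz":0,"spin":-0.16},
    {"fingers":1,"dx":-17,"dy":-4.7,"dz":0,"spin":-0.16},
    {"fingers":1,"dx":0,"dy":0,"dz":0,"spin":0},
    {"fingers":1,"dx":0,"dy":0,"dz":0,"spin":0},
    {"fingers":1,"dx":0,"dy":0,"dz":0,"spin":0},
    {"fingers":1,"dx":0,"dy":0,"dz":0,"spin":0}
  ]
}}

```text
time_s: 6.2
position: [0.5223, 0.1806, 0.2498]
eef_rot: [2.122, 0.208, -2.12]
wrist_force: [-1.8, 6.9, -1.0]
finger_gap: 0.0132
```

Call:
{"op": "carry_out", "data": {
  "moves": [
    {"fingers":1,"dx":-3,"dy":2,"dz":0,"spin":0},
    {"fingers":1,"dx":-3,"dy":0,"dz":0,"spin":0},
    {"fingers":1,"dx":0,"dy":0,"dz":0,"spin":0},
    {"fingers":1,"dx":0,"dy":0,"dz":0,"spin":0},
    {"fingers":1,"dx":0,"dy":0,"dz":0,"spin":0},
    {"fingers":1,"dx":0,"dy":0,"dz":0,"spin":0},
    {"fingers":1,"dx":0,"dy":0,"dz":0,"spin":0},
    {"fingers":1,"dx":0,"dy":0,"dz":0,"spin":0}
  ]
}}

```text
time_s: 7.2
position: [0.5201, 0.1803, 0.25]
eef_rot: [2.13, 0.201, -2.112]
wrist_force: [15.7, 2.3, -11.9]
finger_gap: 0.0133
```

```bash
python3 - <<'E'
from h import *
from scipy.optimize import least_squares
s=monitor.get_state();p=s['position'];print(p,s['wrist_force'])
P=np.array([[.6115,.2942],[.5822,.2138],[.5223,.1806],p[:2]])
r=least_squares(lambda c:np.hypot(*(P-c).T)-.11,[.502,.286]).x
print(r,np.degrees(np.arctan2(*(P-r).T[::-1])),np.hypot(*(P-r).T))
E
```

```text
[0.52006251 0.18031534 0.25004535] [ 15.71325873   2.30733207 -11.94165136]
[0.50163945 0.2887017 ] [  2.86514748 -42.91534542 -79.18003183 -80.35329906] [0.10999805 0.11000121 0.11005833 0.10994095]
```

Call:
{"op": "carry_out", "data": {
  "moves": [
    {"fingers":1,"dx":3,"dy":0,"dz":0,"spin":0},
    {"fingers":0.5,"dx":0,"dy":0,"dz":0,"spin":0},
    {"fingers":0.5,"dx":0,"dy":0,"dz":0,"spin":0},
    {"fingers":0.5,"dx":0,"dy":0,"dz":0,"spin":0},
    {"fingers":0.5,"dx":0,"dy":0,"dz":20,"spin":0},
    {"fingers":0.5,"dx":0,"dy":0,"dz":30,"spin":0},
    {"fingers":0.2,"dx":0,"dy":0,"dz":40,"spin":0},
    {"fingers":0,"dx":0,"dy":0,"dz":0,"spin":0}
  ]
}}

```text
time_s: 8.2
position: [0.5205, 0.1804, 0.3424]
eef_rot: [2.127, 0.205, -2.118]
wrist_force: [0.9, 0.3, -0.3]
finger_gap: 0.0601
```

Call:
{"op": "carry_out", "data": {
  "moves": [
    {"fingers":0,"dx":-8,"dy":-40,"dz":0,"spin":0.15},
    {"fingers":0,"dx":-8,"dy":-40,"dz":0,"spin":0.15},
    {"fingers":0,"dx":-8,"dy":-40,"dz":0,"spin":0.15},
    {"fingers":0,"dx":-8,"dy":-40,"dz":-20,"spin":0.15},
    {"fingers":0,"dx":-8,"dy":-29,"dz":-40,"spin":0.12},
    {"fingers":0,"dx":0,"dy":0,"dz":-20,"spin":0},
    {"fingers":0,"dx":0,"dy":0,"dz":0,"spin":0},
    {"fingers":0,"dx":0,"dy":0,"dz":0,"spin":0}
  ]
}}

```text
time_s: 9.2
position: [0.4795, -0.0083, 0.26]
eef_rot: [1.676, 0.821, -1.676]
wrist_force: [-0.7, -0.8, -0.7]
finger_gap: 0.0879
```

```bash
python3 - <<'E'
from h import *
s=cap('side');t=cap('top')
print(monitor.get_state()['position'])
a=s['pixels'][:,:,::-1];b=t['pixels'][:,:,::-1]
def crop(i,x,y,w,h,k): return cv2.resize(i[y:y+h,x:x+w],None,fx=k,fy=k,interpolation=cv2.INTER_CUBIC)
cv2.imwrite('pics/z2.png',np.vstack([np.hstack([crop(a,205,150,100,100,4),crop(a,160,90,100,100,4)]),np.hstack([crop(b,110,180,100,50,4),crop(b,235,230,100,50,4)])]))
E
```

```text
[ 0.47973304 -0.00817924  0.26034954]
```

View pics/z2.png

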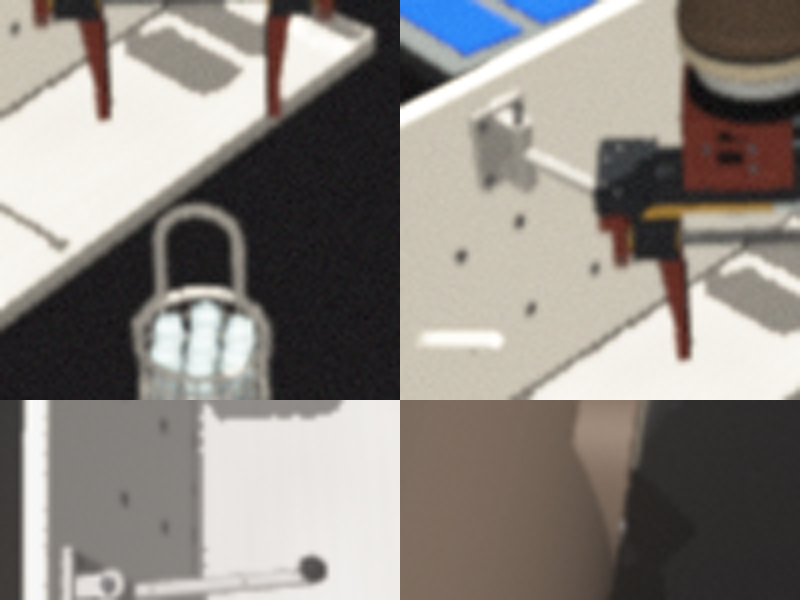

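The hook stands out from the panel, with its cap at top px (188,222). The gripper is above the basket: fingertips at side px (230.8,179.5) and (273.8,178.8), handle apex at (255,202), legs at (244.8,~215) and (264.6,~215).

```bash
python3 - <<'E'
from h import *
from scipy.spatial.transform import Rotation as R
s=cap('side');t=cap('top');st=monitor.get_state();p=st['position'];M=R.from_rotvec(st['eef_rot']).as_matrix()
print('jaw',np.degrees(np.arctan2(M[1,1],M[0,1])))
for g in(-.05,.05): print('tip',proj(s,p+.022*M[:,0]+g*M[:,1]))
y=np.array([np.cos(np.radians(-38)),np.sin(np.radians(-38)),0])
for c in([.4797,-.0082,0],[.484,-.009,0]):
    c=np.array(c);print(c,'apex',proj(s,c+[0,0,.165]),'legs',proj(s,c+y*.024+[0,0,.138]),proj(s,c-y*.024+[0,0,.138]),'top legs',[proj(t,c+k*y*.024+[0,0,.138]).round(1) for k in(1,-1)],'rim',proj(t,c+[0,0,.062]),'apex',proj(t,c+[0,0,.165]))
print('hook',[onz(t,188.0,221.8,z) for z in(.25,.238)])
# handle edges in side view
g=s['pixels'].max(2).astype(int)
for v in(204,208,212,216): print(v,g[v,238:275])
E
```

```text
jaw -37.77310142055172
tip [229.94642803 177.66499961]
tip [273.35148294 176.56773749]
[ 0.4797 -0.0082  0.    ] apex [252.67501294 201.554904  ] legs [262.90201074 209.86359795] [243.11994651 210.35941132] top legs [array([279.1, 248.1]), array([265.3, 262.5])] rim [273.09787005 258.89974834] apex [271.92226749 253.78780004]
[ 0.484 -0.009  0.   ] apex [254.29318658 200.97977029] legs [264.48321991 209.28558192] [244.73033703 209.77977747] top legs [array([279.6, 246.3]), array([265.8, 260.7])] rim [273.57413505 257.28440251] apex [272.45122452 252.00292721]
hook [array([0.52060224, 0.17642651, 0.25      ]), array([0.5228498 , 0.17963395, 0.238     ])]
204 [140 133 125 109  89  65  70 103 131 148 143 125 112 103  90  78  79  88
 107 113 131 144 149 139 111  76  44  33  29  27  29  34  28  30  31  29
  27]
208 [ 47  34  31  29  41  89 134 135  98  52  34  35  23  34  30  27  29  24
  30  29  32  30  35  60 110 143 133  88  42  30  29  29  22  30  33  27
  25]
212 [ 31  28  28  26  46  87 132 129  78  37  29  32  31  32  31  27  29  29
  29  29  31  29  29  29  65 123 147 130  74  37  27  31  33  34  31  29
  28]
216 [ 29  25  30  33  37  76 132 135  95  42  32  29  32  25  29  35  29  30
  28  29  30  30  27  33  60 116 144 128  75  33  29  28  32  27  28  33
  29]
```

Call:
{"op": "carry_out", "data": {
  "moves": [
    {"fingers":0,"dx":1,"dy":-1,"dz":-30,"spin":0},
    {"fingers":0,"dx":0,"dy":0,"dz":-30,"spin":0},
    {"fingers":0,"dx":0,"dy":0,"dz":-30,"spin":0},
    {"fingers":0,"dx":0,"dy":0,"dz":-25,"spin":0},
    {"fingers":0,"dx":0,"dy":0,"dz":-16,"spin":0},
    {"fingers":0,"dx":0,"dy":0,"dz":0,"spin":0},
    {"fingers":0,"dx":0,"dy":0,"dz":0,"spin":0},
    {"fingers":0,"dx":0,"dy":0,"dz":0,"spin":0}
  ]
}}

```text
time_s: 10.4
position: [0.4808, -0.0095, 0.1295]
eef_rot: [1.678, 0.821, -1.675]
wrist_force: [0.0, 0.5, -0.5]
finger_gap: 0.088
```

Call:
{"op": "carry_out", "data": {
  "moves": [
    {"fingers":1,"dx":0,"dy":0,"dz":0,"spin":0},
    {"fingers":1,"dx":0,"dy":0,"dz":0,"spin":0},
    {"fingers":1,"dx":0,"dy":0,"dz":0,"spin":0},
    {"fingers":1,"dx":0,"dy":0,"dz":0,"spin":0},
    {"fingers":1,"dx":0,"dy":0,"dz":0,"spin":0},
    {"fingers":1,"dx":0,"dy":0,"dz":0,"spin":0},
    {"fingers":1,"dx":0,"dy":0,"dz":0,"spin":0},
    {"fingers":1,"dx":0,"dy":0,"dz":0,"spin":0}
  ],
  "force": 30
}}

```text
time_s: 11.4
position: [0.4803, -0.0097, 0.1287]
eef_rot: [1.677, 0.821, -1.676]
wrist_force: [0.6, -0.9, -0.9]
finger_gap: 0.054
```

Call:
{"op": "carry_out", "data": {
  "moves": [
    {"fingers":1,"dx":0,"dy":0,"dz":10,"spin":0},
    {"fingers":1,"dx":0,"dy":0,"dz":20,"spin":0},
    {"fingers":1,"dx":0,"dy":0,"dz":24,"spin":0},
    {"fingers":1,"dx":0,"dy":0,"dz":25,"spin":0},
    {"fingers":1,"dx":0,"dy":0,"dz":20,"spin":0},
    {"fingers":1,"dx":0,"dy":0,"dz":5,"spin":0},
    {"fingers":1,"dx":0,"dy":0,"dz":0,"spin":0},
    {"fingers":1,"dx":0,"dy":0,"dz":0,"spin":0}
  ]
}}

```text
time_s: 12.4
position: [0.4796, -0.0095, 0.2319]
eef_rot: [1.675, 0.821, -1.678]
wrist_force: [-1.1, -0.1, -2.1]
finger_gap: 0.0537
```

Call:
{"op": "carry_out", "data": {
  "moves": [
    {"fingers":1,"dx":5,"dy":10,"dz":0,"spin":0.08},
    {"fingers":1,"dx":9,"dy":18,"dz":0,"spin":0.14},
    {"fingers":1,"dx":10,"dy":20,"dz":0,"spin":0.15},
    {"fingers":1,"dx":10,"dy":20,"dz":0,"spin":0.15},
    {"fingers":1,"dx":10,"dy":18,"dz":0,"spin":0.14},
    {"fingers":1,"dx":7,"dy":13,"dz":0,"spin":0.12},
    {"fingers":1,"dx":4,"dy":7,"dz":0,"spin":0.05},
    {"fingers":1,"dx":0,"dy":0,"dz":0,"spin":0}
  ]
}}

```text
time_s: 13.4
position: [0.5349, 0.0967, 0.2316]
eef_rot: [1.082, 1.286, -1.084]
wrist_force: [0.5, -0.8, -2.5]
finger_gap: 0.0541
```

```bash
python3 - <<'E'
from h import *
s=cap('side')
from scipy.spatial.transform import Rotation as R
st=monitor.get_state();M=R.from_rotvec(st['eef_rot']).as_matrix();p=st['position']
print(p,np.degrees(np.arctan2(M[1,1],M[0,1])),st['wrist_force'])
print('eye proj',proj(s,p+[0,0,.0298]),'captop',proj(s,[.5205,.1804,.25]),'capc',proj(s,[.5205,.1804,.238]))
a=s['pixels'][:,:,::-1]
cv2.imwrite('pics/z3.png',cv2.resize(a[80:230,160:320],None,fx=4,fy=4,interpolation=cv2.INTER_CUBIC))
E
```

```text
[0.53477957 0.09611683 0.23176449] 9.675684179585728 [ 0.40047624  0.40782382 -1.86767384]
eye proj [242.86686525 141.11561395] captop [218.4368351  132.97506431] capc [218.77882352 136.98638642]
```

View pics/z3.png

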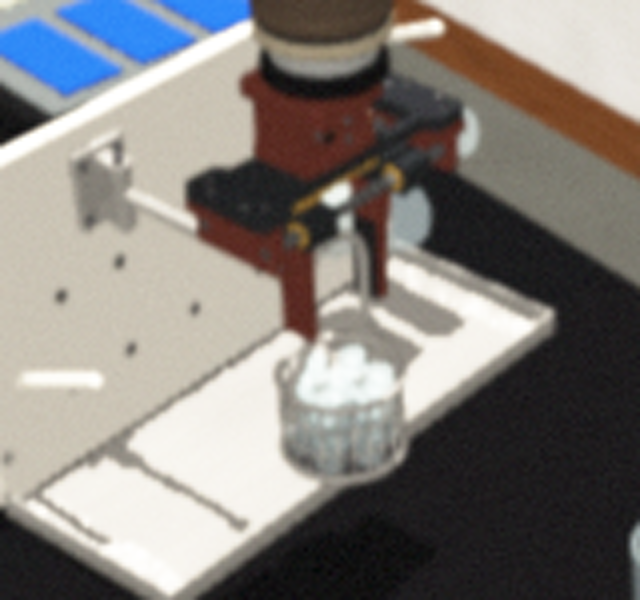

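Held upright and lined up: the arch is at side px (246,139), with the hook's arm behind the gripper. Next I'll slide it over the cap.

Call:
{"op": "carry_out", "data": {
  "moves": [
    {"fingers":1,"dx":0,"dy":0,"dz":5,"spin":0},
    {"fingers":1,"dx":-3,"dy":16,"dz":0,"spin":0},
    {"fingers":1,"dx":-4,"dy":22,"dz":0,"spin":0},
    {"fingers":1,"dx":-4,"dy":24,"dz":0,"spin":0},
    {"fingers":1,"dx":-4,"dy":24,"dz":0,"spin":0},
    {"fingers":1,"dx":-4,"dy":24,"dz":0,"spin":0},
    {"fingers":1,"dx":-3,"dy":16,"dz":0,"spin":0},
    {"fingers":1,"dx":0,"dy":5,"dz":0,"spin":0}
  ]
}}

```text
time_s: 14.45
position: [0.5127, 0.2288, 0.2376]
eef_rot: [1.082, 1.286, -1.082]
wrist_force: [0.8, -1.3, -1.6]
finger_gap: 0.054
```

```bash
python3 - <<'E'
from h import *
s=cap('side');t=cap('top')
st=monitor.get_state();print(st['position'],st['wrist_force'],st['finger_gap'])
a=s['pixels'][:,:,::-1];b=t['pixels'][:,:,::-1]
c=lambda a,x,y:cv2.resize(a[y:y+120,x:x+100],None,fx=4,fy=4,interpolation=cv2.INTER_CUBIC)
cv2.imwrite('pics/z4.png',np.hstack([c(a,165,80),c(b,110,150)]))
E
```

```text
[0.51315853 0.2275725  0.23763142] [ 0.29327111 -0.39977221 -3.11520667] 0.0544338206465875
```

View pics/z4.png

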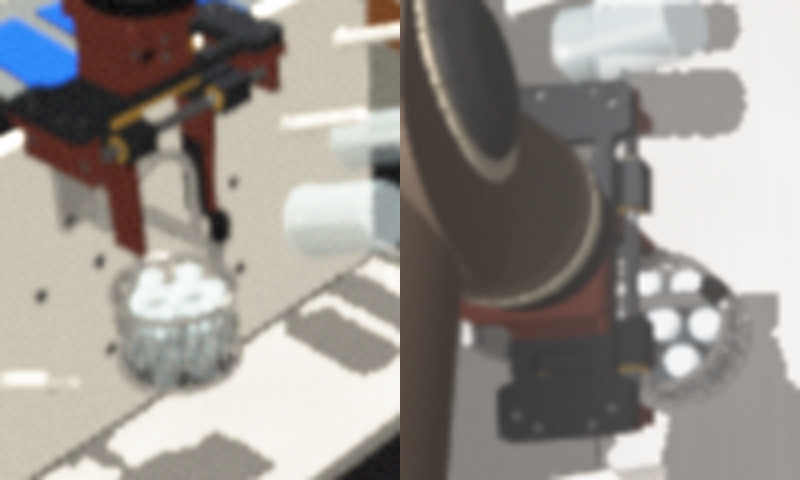

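```bash
python3 - <<'E'
from h import *
s=cap('side');t=cap('top');p=monitor.get_state()['position']
y=np.array([np.cos(np.radians(9.7)),np.sin(np.radians(9.7)),0])
q=lambda c,P,x0,y0:((proj(c,P)-[x0,y0]+.5)*4).round()
for n,P in dict(apex=p+[0,0,.033],legA138=p+[0,0,.009]+y*.024,legA92=p+[0,0,-.037]+y*.024,legB138=p+[0,0,.009]-y*.024,legB92=p+[0,0,-.037]-y*.024,rim=p+[0,0,-.067],cap=np.array([.5205,.1804,.238]),captop=np.array([.5205,.1804,.25]),armtip=np.array([.5205,.1804,.22]),armmid=np.array([.511,.2345,.22]),hinge=np.array([.5017,.2887,.22])).items():
    print(n,'side',q(s,P,165,80),'top',q(t,P,110,150)+[400,0])
E
```

```text
apex side [163. 160.] top [609. 285.]
legA138 side [193. 178.] top [622. 252.]
legA92 side [198. 237.] top [646. 270.]
legB138 side [139. 208.] top [623. 338.]
legB92 side [145. 268.] top [646. 352.]
rim side [176. 290.] top [660. 321.]
cap side [217. 230.] top [712. 293.]
captop side [216. 214.] top [707. 289.]
armtip side [219. 254.] top [720. 300.]
armmid side [159. 224.] top [621. 307.]
hinge side [102. 195.] top [523. 314.]
```

The arm passes between the handle's legs: the projected arm point at side crop (159,224) lies between legs at x=139 and x=193. The cap is unchanged at (217,228). Next I'll lower onto the arm.

Call:
{"op": "carry_out", "data": {
  "moves": [
    {"fingers":1,"dx":0,"dy":0,"dz":-8,"spin":0},
    {"fingers":1,"dx":0,"dy":0,"dz":-10,"spin":0},
    {"fingers":1,"dx":0,"dy":0,"dz":-9,"spin":0},
    {"fingers":1,"dx":0,"dy":0,"dz":-7,"spin":0},
    {"fingers":1,"dx":0,"dy":0,"dz":-4,"spin":0},
    {"fingers":1,"dx":0,"dy":0,"dz":0,"spin":0},
    {"fingers":1,"dx":0,"dy":0,"dz":0,"spin":0},
    {"fingers":1,"dx":0,"dy":0,"dz":0,"spin":0}
  ]
}}

```text
time_s: 15.65
position: [0.5133, 0.2275, 0.1999]
eef_rot: [1.083, 1.285, -1.082]
wrist_force: [-0.3, -0.0, -2.3]
finger_gap: 0.0541
```

Call:
{"op": "carry_out", "data": {
  "moves": [
    {"fingers":1,"dx":0,"dy":0,"dz":-2,"spin":0},
    {"fingers":1,"dx":0,"dy":0,"dz":-1,"spin":0},
    {"fingers":1,"dx":0,"dy":0,"dz":-1,"spin":0},
    {"fingers":1,"dx":0,"dy":0,"dz":0,"spin":0},
    {"fingers":1,"dx":0,"dy":0,"dz":0,"spin":0},
    {"fingers":1,"dx":0,"dy":0,"dz":0,"spin":0},
    {"fingers":1,"dx":0,"dy":0,"dz":0,"spin":0},
    {"fingers":1,"dx":0,"dy":0,"dz":0,"spin":0}
  ]
}}

```text
time_s: 16.65
position: [0.5132, 0.2274, 0.1957]
eef_rot: [1.083, 1.285, -1.083]
wrist_force: [0.2, -0.2, -3.0]
finger_gap: 0.0544
```

Call:
{"op": "carry_out", "data": {
  "moves": [
    {"fingers":1,"dx":0,"dy":0,"dz":-1,"spin":0},
    {"fingers":1,"dx":0,"dy":0,"dz":-1,"spin":0},
    {"fingers":1,"dx":0,"dy":0,"dz":0,"spin":0},
    {"fingers":1,"dx":0,"dy":0,"dz":0,"spin":0},
    {"fingers":1,"dx":0,"dy":0,"dz":0,"spin":0},
    {"fingers":1,"dx":0,"dy":0,"dz":0,"spin":0},
    {"fingers":1,"dx":0,"dy":0,"dz":0,"spin":0},
    {"fingers":1,"dx":0,"dy":0,"dz":0,"spin":0}
  ]
}}

```text
time_s: 17.65
position: [0.5141, 0.2276, 0.1947]
eef_rot: [1.085, 1.284, -1.081]
wrist_force: [-0.7, -0.2, 5.2]
finger_gap: 0.054
```

Call:
{"op": "carry_out", "data": {
  "moves": [
    {"fingers":1,"dx":0,"dy":0,"dz":0.5,"spin":0},
    {"fingers":0.3,"dx":0,"dy":0,"dz":0,"spin":0},
    {"fingers":0.2,"dx":0,"dy":0,"dz":0,"spin":0},
    {"fingers":0.1,"dx":0,"dy":0,"dz":0,"spin":0},
    {"fingers":0,"dx":0,"dy":0,"dz":0,"spin":0},
    {"fingers":0,"dx":0,"dy":0,"dz":0,"spin":0},
    {"fingers":0,"dx":0,"dy":0,"dz":0,"spin":0},
    {"fingers":0,"dx":0,"dy":0,"dz":0,"spin":0}
  ]
}}

```text
time_s: 18.65
position: [0.5132, 0.2274, 0.1942]
eef_rot: [1.083, 1.285, -1.083]
wrist_force: [0.6, -0.1, 0.8]
finger_gap: 0.0878
```

Call:
{"op": "carry_out", "data": {
  "moves": [
    {"fingers":0,"dx":0,"dy":0,"dz":10,"spin":0},
    {"fingers":0,"dx":0,"dy":0,"dz":20,"spin":0},
    {"fingers":0,"dx":0,"dy":0,"dz":25,"spin":0},
    {"fingers":0,"dx":0,"dy":0,"dz":30,"spin":0},
    {"fingers":0,"dx":0,"dy":0,"dz":30,"spin":0},
    {"fingers":0,"dx":0,"dy":0,"dz":30,"spin":0},
    {"fingers":0,"dx":-40,"dy":-30,"dz":0,"spin":0},
    {"fingers":0,"dx":-45,"dy":-30,"dz":0,"spin":0}
  ]
}}

```text
time_s: 19.65
position: [0.4277, 0.1665, 0.3398]
eef_rot: [1.084, 1.284, -1.083]
wrist_force: [0.0, 0.4, 1.5]
finger_gap: 0.0878
```

Call:
{"op": "carry_out", "data": {
  "moves": [
    {"fingers":0,"dx":-40,"dy":-50,"dz":0,"spin":0},
    {"fingers":0,"dx":-30,"dy":-50,"dz":0,"spin":0},
    {"fingers":0,"dx":0,"dy":-50,"dz":0,"spin":0},
    {"fingers":0,"dx":0,"dy":-50,"dz":0,"spin":0},
    {"fingers":0,"dx":0,"dy":0,"dz":0,"spin":0},
    {"fingers":0,"dx":0,"dy":0,"dz":0,"spin":0},
    {"fingers":0,"dx":0,"dy":0,"dz":0,"spin":0},
    {"fingers":0,"dx":0,"dy":0,"dz":0,"spin":0}
  ]
}}

```text
time_s: 20.65
position: [0.3592, -0.0306, 0.3391]
eef_rot: [1.081, 1.285, -1.082]
wrist_force: [0.9, 0.4, -0.3]
finger_gap: 0.0877
```

```bash
python3 - <<'E'
from h import *
s=cap('side');t=cap('top')
a=s['pixels'][:,:,::-1];b=t['pixels'][:,:,::-1]
cv2.imwrite('pics/full.png',np.hstack([cv2.resize(a,(400,300)),cv2.resize(b,(400,300))]))
c=lambda a,x,y:cv2.resize(a[y:y+120,x:x+100],None,fx=4,fy=4,interpolation=cv2.INTER_CUBIC)
cv2.imwrite('pics/z5.png',np.hstack([c(a,165,80),c(b,110,150)]))
cap0=cv2.imread('pics/side0.png'); 
E
```

```text
(no output)
```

View pics/z5.png

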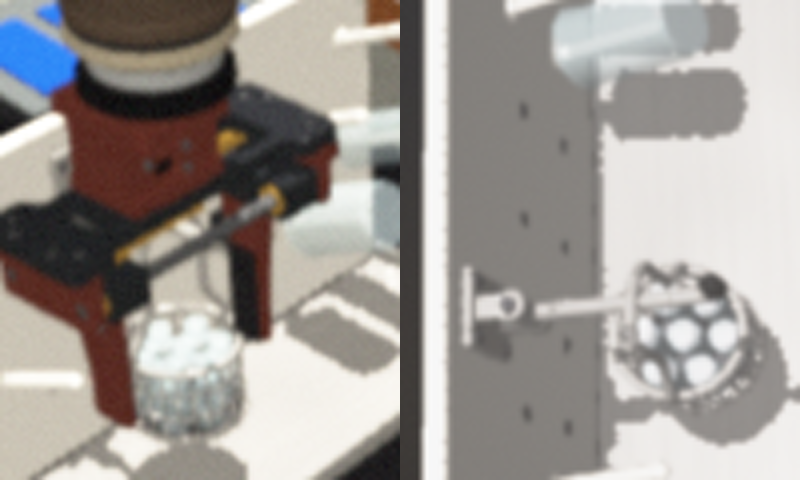

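View pics/full.png

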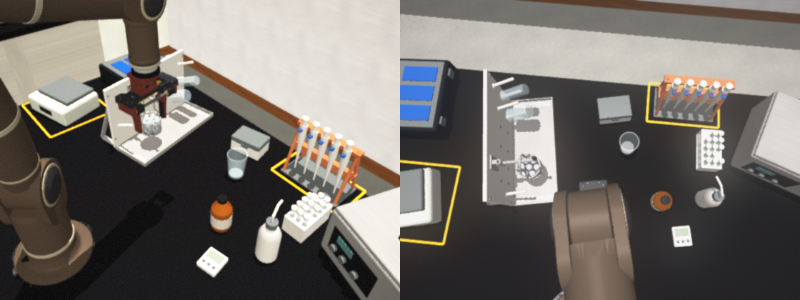

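The basket hangs on the hook, with the arm crossing the handle at top crop (630,305) and the rim centre near (685,330). I'll check its tilt numerically and move the arm out of the side view. The bystanders look unmoved.

Call:
{"op": "carry_out", "data": {
  "moves": [
    {"fingers":0,"dx":0,"dy":-55,"dz":0,"spin":0},
    {"fingers":0,"dx":0,"dy":-55,"dz":0,"spin":0},
    {"fingers":0,"dx":0,"dy":-55,"dz":0,"spin":0},
    {"fingers":0,"dx":0,"dy":-55,"dz":0,"spin":0},
    {"fingers":0,"dx":0,"dy":-30,"dz":0,"spin":0},
    {"fingers":0,"dx":0,"dy":0,"dz":0,"spin":0},
    {"fingers":0,"dx":0,"dy":0,"dz":0,"spin":0},
    {"fingers":0,"dx":0,"dy":0,"dz":0,"spin":0}
  ]
}}

```text
time_s: 21.75
position: [0.3597, -0.28, 0.339]
eef_rot: [1.082, 1.287, -1.08]
wrist_force: [0.6, -0.6, 0.5]
finger_gap: 0.0877
```

```bash
python3 - <<'E'
from h import *
s=cap('side');t=cap('top')
q=lambda c,P,x0,y0:((proj(c,P)-[x0,y0]+.5)*4).round()
e=np.array([.5133,.2275,.225]);y=np.array([np.cos(np.radians(10)),np.sin(np.radians(10)),0])
a=s['pixels'][:,:,::-1];b=t['pixels'][:,:,::-1]
c=lambda a,x,y:cv2.resize(a[y:y+120,x:x+100],None,fx=4,fy=4,interpolation=cv2.INTER_CUBIC)
o=np.hstack([c(a,165,80),c(b,110,150)])
for k,im in((0,s),(1,t)):
    for dz in(.0035,-.0965,-.1585):
        P=e+[0,0,dz]; u=q(im,P,*((165,80),(110,150))[k])+[400*k,0]; print(k,dz,u)
        cv2.circle(o,tuple(int(x) for x in u),3,(0,0,255),-1)
        if dz<-.05:
            th=np.linspace(0,6.28,40); pts=np.array([q(im,P+.043*np.array([np.cos(x),np.sin(x),0]),*((165,80),(110,150))[k])+[400*k,0] for x in th]).astype(np.int32)
            cv2.polylines(o,[pts],True,(0,0,255),1)
cv2.imwrite('pics/z6.png',o)
E
```

```text
0 0.0035 [167. 216.]
0 -0.0965 [180. 341.]
0 -0.1585 [187. 413.]
1 0.0035 [630. 301.]
1 -0.0965 [677. 334.]
1 -0.1585 [701. 351.]
```

View pics/z6.png

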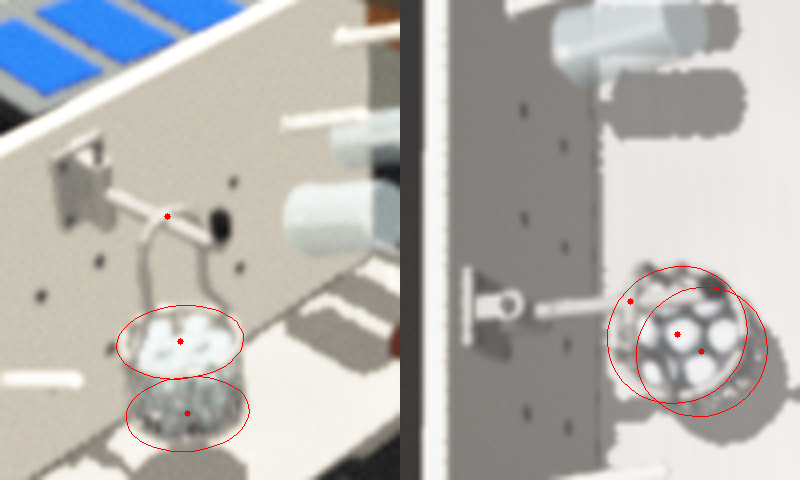

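The basket hangs on the arm inside the cap, apex at crop (167,212). Its rim matches the outline projected for an upright basket to within a few mm, and it looks the same as in the shot a second earlier.

```bash
python3 -c "
from station import hand_in
print(hand_in())"
```

```text
the job is handed in; nothing more can be done
None
```

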